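# Draw the sagging bolt of the drying oven's inner gate and hold the gate ajar

## Task

Swing the drying oven's outer door well open by its handle, then take the knob of the sagging barrel bolt on the inner gate, lift the bolt over the keeper's bent lip while pulling it back to the right until it is clear, and pull the gate open by the same knob. The gate closes by itself, so finish while still gripping the bolt's knob and holding the gate still, ajar by roughly 7 cm at its free edge, with the outer door still well open. Leave the glassware and the other things around the oven where they stand.

Things in the scene. Friction and masses are not known exactly. Their poses are not given: they have to be found in the camera images.
- oven: blue bench-top drying oven, fixed; 220 mm deep, 360 mm wide, 290 mm high. Origin at the bottom middle of its front face; x points into the oven (away from the robot), y to the left as seen from the robot, z up. A white control panel covers the left quarter of the front, the doors the rest. It stands at a new place and yaw each time.
- outer_door (a joint): angle of the oven's thick blue outer door (rad): 0 shut, grows as it swings towards the robot about the vertical hinge at its right edge (counter-clockwise from above), to 1.9. Starts at 0 to 0.12. Hollow pan 265 mm wide, 60 mm deep, 45 to 287 mm above the bench; shut, it covers gate and bolt. It stays where it is left (hinge friction 0.25 N m).
- outer_hinge (a point): point on the outer door's vertical hinge axis (oven frame 0, -180, 150 mm).
- outer_handle (a point): where to grip the outer door's handle: an upright round steel bar, 12 mm thick, 140 mm long, its top 25 mm above this point; its axis is 38 mm off the door's front face, 215 mm from the hinge along the door; two stubs join it to the door 35 and 100 mm below this point.
- gate (a joint): angle of the inner gate (rad): 0 shut, grows as it swings towards the robot about its vertical hinge at the right (counter-clockwise from above), to 1.4. Steel frame with a window, 205 mm wide, 42 to 258 mm above the bench, flush with the oven's front. A spring closes it (0.32 N m shut, 0.46 at 0.35 rad); at 0.35 rad its free edge is 70 mm open.
- gate_hinge (a point): point on the inner gate's vertical hinge axis (oven frame 0, -168, 150 mm).
- bolt_slide (a joint): how far the bolt is drawn (m): 0 to 0.004 at the start (shot into the keeper), grows as it is drawn to the right along the gate, towards the gate's hinge; stop at 0.045. It stays where it is left (friction about 1 N). The bolt is clear of the keeper from 0.026.
- bolt: barrel bolt on the gate: a level rod, 12 mm thick, 170 mm long, 28 mm in front of the gate's face, upright knob on top. Origin on the rod's axis below the knob: 195 mm above the bench, 150 mm from the gate hinge along the gate when shot. Axes as the oven's when shut. It sags in its slack straps under its weight (0.15 kg) and can be lifted straight up by 18 mm at most.
- nose (a point): middle of the underside of the bolt's hooked nose (12 x 12 mm) at the rod's left end, 82 mm left of the knob, 16 mm below the rod's axis, 179 mm above the bench when the bolt sags. It is then caught behind the keeper's lip and passes over it only when lifted 9 to 18 mm.
- knob (a point): where to grip the bolt's knob: on the axis of an upright black cylinder, 16 mm thick, 38 mm long, its top 14 mm above this point, 58 mm above the rod's axis. The gate's face and the oven's front are 28 mm behind the axis. Straps round the rod, 42 mm left and 93 mm right of the knob when shot, end 225 mm above the bench.
- keeper_lip (a point): middle of the top edge of the keeper's bent-up lip, 188 mm above the bench. The keeper is an open-topped steel bracket on the oven's front left of the gate; the lip (6 mm thick) stands across the rod on the gate's side of the nose. The keeper's front wall (to 230 mm above the bench) stops the gate while the nose is inside it.
- beaker: open glass beaker, 68 mm across, 90 mm tall; bystander, origin at the centre of its underside
- flask: conical glass flask, 80 mm across, 135 mm tall; bystander, origin at the centre of its underside
- petri: flat clear round dish, 90 mm across, 18 mm high; bystander, origin at the centre of its underside
- reagent: amber bottle with black cap, 50 mm across, 110 mm tall, beside the oven's right side; bystander, origin at the centre of its underside
- slide_box: white flat box 70 x 130 x 30 mm lying on the oven's roof; bystander, origin at the centre of its underside
- spatula: steel spatula, 200 mm long, lying on the bench; bystander, origin at the centre of its underside
- tube_rack: white block with round holes, 70 x 200 x 50 mm; bystander, origin at the centre of its underside

How it is judged:
On the way, in this order (a step that is already met when the one before it is completed fails the run):
1. the outer door is swung open to at least 0.9 rad (value of joint outer_door above 0.9 rad), for 0.2 s.
2. the bolt, gripped by the fingers, is over the lip and drawn at least 26 mm (value of joint bolt_slide above 0.026 m and contact force between the fingers and bolt above 1 N), for 0.2 s.
At the end, for the whole second after the job is handed in: The gate stands still (under 0.05 rad/s) between 0.22 and 0.52 rad (45 to 105 mm at its free edge), held by the fingers on the bolt (over 2 N), the bolt is still drawn at least 26 mm, and the outer door is open at least 0.9 rad (value of joint gate between 0.22 and 0.52 rad and velocity of joint gate between -0.05 and 0.05 rad/s and value of joint outer_door above 0.9 rad and value of joint bolt_slide above 0.026 m and contact force between the fingers and bolt above 2 N); the arm keeps its last pose, push and grip.
It fails at once if one of the bystanders is moved more than 30 mm (distance of any of beaker, flask, petri, reagent, slide_box, spatula, tube_rack from where it was at the start of the episode above 0.03 m).
It also fails if it takes over 58 s, if anything falls off the work surface, if the arm or the gripper's body presses on something with over 40 N, if the wrist force passes 120 N, or if a joint passes its speed limit or range.

## Robot

A 6-joint arm with a two-finger parallel gripper is mounted at the origin on the work surface. World frame = base frame: x ahead of the robot, y to its left, z up, the work surface at z = 0. Lengths are in m, angles in rad, forces in N, time in s.
With the tool pointing down it reaches from about 0.25 to 0.775 m from the base axis. Payload 8.9 kg.
Tool frame: the origin (TCP) lies between the finger pads; the fingertips stand 8 mm ahead of it and the grasp point (between the pads) lies 11 mm behind it; z points along the fingers, y is the line along which they close (so a half turn about z gives the same grasp; the last joint's range is limited). The gripper opens to 85 mm and grips with 20 to 120 N. Pads are 22 mm wide; open, the fingers measure 114 mm over their backs; the gripper's body (76 mm by 85 mm) begins 54 mm behind the grasp point. The pads swing forward as they close: fully open they stand 13 mm farther back than shut.
Start: joints at [1.176, 0.291, -0.153, 1.127, 0, 1.431], TCP at [0.133, 0.508, 0.239] pointing down, gripper open.
Joint ranges: [-2.52, 2.52], [-0.91, 1.74], [-1.3, 1.37], [-1.96, 2.02], [-1.52, 1.47], [-3.14, 3.14]. Speed limits (rad/s): [2.22, 2.22, 2.79, 3.14, 3.14, 3.14].

## Interface

Orientations are given as a 3x3 rotation matrix whose columns are the frame's x, y, z axes.
In Python, from bench import r, vision gives the robot as it stands. The module is installed in compiled form; this text tells all that it offers.
- The arm moves only by the tool carry_out, never from a script. Its arguments are lists of equal length, an entry for each row: "hand": the finger opening in cm, from 0 to 8.54; "xyz": the shift along the tool's x, y, z in fractions of the full range, 1 being 100 cm, a list of three; "twist": the turn, a rotation vector about the tool's x, y, z in shares of 180 degrees (1.0 is 180 degrees), a list of three. A call has 1 to 10 rows; each row is the pose to reach, as a shift and turn from the pose commanded when the call began, along the tool's axes at that moment; what a row does not reach only later rows make up. A row lasts 1/12 s, in which the tool goes at most 41.7 mm and 7.16 degrees, less where a joint would pass 70% of its speed; a pose out of reach is approached as far as the arm can. A call with a gripper value outside its range is refused whole. The fingers move at their own pace and stop on an object; the grip force is fixed at half the most. Time passes only in rows, so rows that repeat a pose let the fingers close. It gives the time, the measured TCP pose, the force, the opening and the grip force at its end, in the units of the state.
- r.observe(): the state, without advancing time (a new reading comes with each control period).
- vision.capture(name): name is "scene" or "top" or "wrist"; returns a dict with "image" (420x560x3 uint8, red, green, blue), "fx", "fy", "cx", "cy" (pixels), "cam_to_world" (4x4, takes a point from camera to world coordinates). Camera axes: x right, y down, z forward; pixel columns grow to the right and rows downward; lengths in m; the calibration is good to about 2 mm. The wrist camera is an equidistant fisheye: a pixel r from the principal point sees the ray r / f radians off the axis. A picture is of the moment at which its call begins. There is no depth.
- r.sign_off(): hands the job in; it is judged then, once.
Trained networks look in a picture, given as the dict that the camera call returned (one of the last four; its "shot" number tells which), for a name from the list of things; names that differ only in an ending like _2 or _b are one class to them, and where a whole thing is asked for, a point or a joint stands for the part that bears it (a point fixed in the world has none). Each returns a list of dicts, best first, with "confidence" (0 to 1); they miss things now and then, are a little off and sometimes report something else, mostly with a low value. They report only what shows in the picture. A call takes as long as a camera call.
- vision.cut_out(picture, name): "region" (420x560 bool, what is visible of it).
- vision.spot_point(picture, name): "position" ([x, y, z] in m, in world coordinates, good to about 4 mm: a listed point, or the origin of a listed thing).
The state is a dict: "t": time; "joints": joint angles; "qvel": joint speeds; "tau": joint torques, N m; "position": TCP position; "tool_rot": TCP orientation; "force": force on the tool from outside, world axes, zero at the start; "ft_torque": the same for the moment, N m; "finger_gap": finger opening in m; "grasp_force": force on a finger pad.
Only numpy, scipy, OpenCV 4.12 (cv2) and the standard library are available. Lean on these libraries where they do the work, as an engineer would, in place of code of your own. Each camera call takes 0.05 s, during which the arm holds its last target. There are 200 camera calls.

## Working session

There is one attempt and no reset: what is moved stays moved. The work goes in short steps, Python scripts to look and compute and a tool call to move; the robot and the scene stay as the last step left them, time stands still between calls to the robot, and variables do not carry over. Pictures are saved under pics/ and viewed, at most 10 in all, crops included, and the job is handed in when it is done.

Besides the shell and the picture viewer there is one more tool, called after ">>>" as name(argument=value, ...), one argument or row to a line, values as JSON. carry_out: Moves the arm, as the interface text tells. Its arguments: {"type":"object","properties":{"hand":{"type":"array"},"xyz":{"type":"array"},"twist":{"type":"array"}},"required":["hand","xyz","twist"]}

```bash
mkdir -p pics; python3 - <<'E'
from bench import r, vision
import cv2, numpy as np
s=r.observe(); print(s['t'],s['position'],s['tool_rot'],s['finger_gap'])
for c in ['scene','top']:
    p=vision.capture(c); cv2.imwrite(f'pics/{c}0.png',p['image'][:,:,::-1])
    print(c,np.round(p['cam_to_world'],3).tolist())
    for n in ['oven','outer_hinge','outer_handle','beaker','flask','petri','reagent','spatula','tube_rack','slide_box']:
        d=vision.spot_point(p,n)
        print(n,[(np.round(x['position'],3).tolist(),round(x['confidence'],2)) for x in d[:2]])
E
```

```text
0.0 [0.13263451 0.50750552 0.23871227] [[-9.67463818e-01  2.53008808e-01 -5.51369028e-04]
 [ 2.53009314e-01  9.67463045e-01 -1.24253476e-03]
 [ 2.19056921e-04 -1.34160892e-03 -9.99999076e-01]] 0.08584204047956828
scene [[0.71, 0.588, -0.387, 1.124], [0.704, -0.588, 0.398, -0.622], [0.006, -0.556, -0.831, 1.375], [0.0, 0.0, 0.0, 1.0]]
oven []
outer_hinge [([0.493, -0.505, 0.0], 0.61), ([0.668, -0.075, 0.151], 0.59)]
outer_handle [([0.548, 0.135, 0.247], 0.56)]
beaker []
flask [([0.493, 0.307, -0.001], 0.64)]
petri [([0.462, 0.072, 0.002], 0.58)]
reagent [([0.708, -0.168, 0.001], 0.51)]
spatula [([0.438, 0.36, 0.002], 0.68)]
tube_rack [([0.494, -0.504, -0.001], 0.56)]
slide_box [([0.77, 0.016, 0.292], 0.93)]
top [[-0.002, -0.996, 0.094, 0.476], [-1.0, 0.002, -0.001, -0.076], [0.0, -0.094, -0.996, 1.506], [0.0, 0.0, 0.0, 1.0]]
oven [([0.638, 0.157, 0.187], 0.17)]
outer_hinge [([0.702, -0.165, 0.0], 0.71)]
outer_handle []
beaker [([0.597, 0.266, 0.003], 0.61)]
flask [([0.486, 0.304, -0.001], 0.68)]
petri []
reagent [([0.702, -0.165, -0.002], 0.44)]
spatula [([0.44, 0.359, 0.002], 0.64)]
tube_rack [([0.5, -0.502, -0.0], 0.65)]
slide_box [([0.766, 0.019, 0.295], 0.73)]
```

View pics/scene0.png

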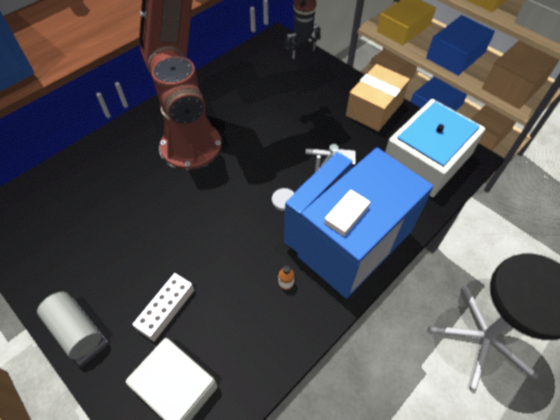

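View pics/top0.png

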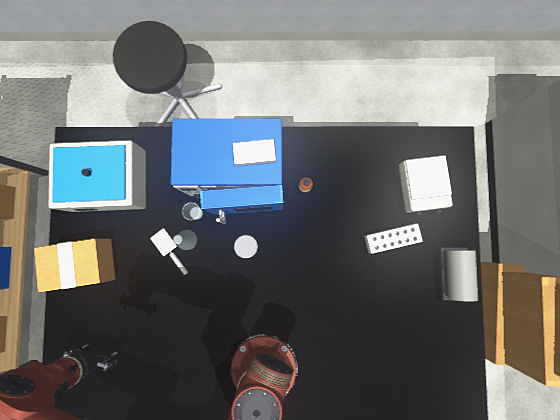

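Scene view: the oven is at (360,220), and its door is slightly ajar. Top view: the roof's front edge runs from about (173,187) to (284,185). The door's top front edge runs (202,212)–(284,206), and the handle is near (221,216). The petri dish (246,246), beaker (192,211) and flask (186,240) are all lower than the handle.

```bash
cat > h.py <<'E'
from bench import r, vision
import cv2, numpy as np
def ray(p,u,v,z):
    M=p['cam_to_world']; d=M[:3,:3]@np.array([(u-p['cx'])/p['fx'],(v-p['cy'])/p['fy'],1]); o=M[:3,3]
    return o+d*(z-o[2])/d[2]
def spots(p,names):
    for n in names:
        print(n,[(np.round(x['position'],4).tolist(),round(x['confidence'],2)) for x in vision.spot_point(p,n)[:2]])
def tool(T):  # shift in cm in tool axes to world point T
    s=r.observe(); return np.round(100*s['tool_rot'].T@(np.array(T)-s['position']),2)
E
python3 - <<'E'
from h import *
p=vision.capture('top'); im=p['image']
cv2.imwrite('pics/topc.png',cv2.resize(im[105:265,155:315],None,fx=3.6,fy=3.6,interpolation=cv2.INTER_CUBIC)[:,:,::-1])
for uv,z in [((172.5,120),.29),((281,118),.29),((202,212),.287),((284,206),.287),((221,214),.27),((173,187),.29),((284,185),.29)]: print(uv,ray(p,*uv,z).round(4))
spots(p,['outer_handle','outer_hinge'])
p=vision.capture('scene'); spots(p,['outer_handle','outer_hinge'])
p=vision.capture('wrist'); spots(p,['outer_handle','outer_hinge'])
E
```

```text
(172.5, 120) [0.8797 0.2851 0.29  ]
(281, 118) [ 0.8859 -0.0707  0.29  ]
(202, 212) [0.5771 0.1834 0.287 ]
(284, 206) [ 0.5961 -0.08    0.287 ]
(221, 214) [0.5719 0.1251 0.27  ]
(173, 187) [0.6579 0.2778 0.29  ]
(284, 185) [ 0.6639 -0.0801  0.29  ]
outer_handle [([0.553, 0.1339, 0.2494], 0.73), ([0.4429, 0.3594, 0.0015], 0.7)]
outer_hinge []
outer_handle [([0.5519, 0.1357, 0.2488], 0.93), ([0.4616, 0.0711, 0.0047], 0.41)]
outer_hinge [([0.6706, -0.0727, 0.154], 0.91)]
outer_handle []
outer_hinge []
```

View pics/topc.png

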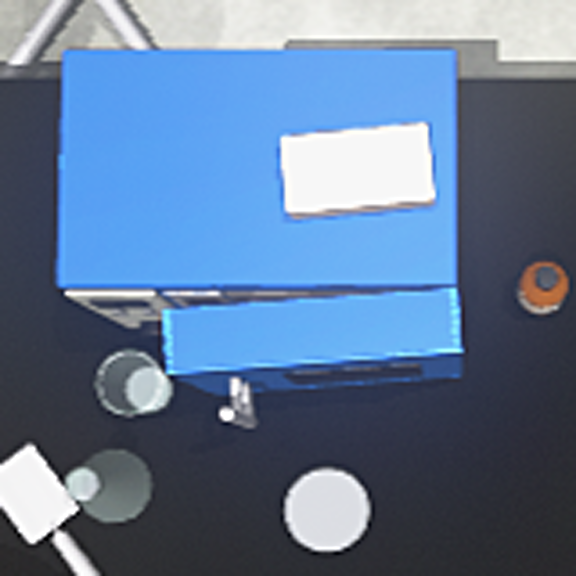

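The crop shows the bar's top at about full-image (218,220), which gives (0.553, 0.135). That agrees with the network. The door is at about 0.08 rad, the oven yaw is near 0, and the hinge is at (0.67, -0.073).

```bash
python3 -c "
from h import *
print(tool([.553,.135,.32]))"
```

```text
[-50.09 -25.45  -8.07]
```

Units first: shifts go in shares of 100 cm and turns go in shares of 180 degrees. So -35 cm / 100 = -0.35, -31 cm / 100 = -0.31, -0.34 rad / 3.1416 = -0.1082.

>>> carry_out(
  hand=[6,6,6,6,6,6,6,6,6,6],
  xyz=[
    [-0.03,-0.015,-0.04],
    [-0.06,-0.03,-0.08],
    [-0.1,-0.05,-0.08],
    [-0.14,-0.07,-0.08],
    [-0.17,-0.09,-0.08],
    [-0.21,-0.105,-0.08],
    [-0.24,-0.12,-0.08],
    [-0.28,-0.14,-0.08],
    [-0.31,-0.16,-0.08],
    [-0.35,-0.18,-0.08],
  ],
  twist=[
    [0,0,-0.0159],
    [0,0,-0.0318],
    [0,0,-0.0477],
    [0,0,-0.0637],
    [0,0,-0.0796],
    [0,0,-0.0955],
    [0,0,-0.1082],
    [0,0,-0.1082],
    [0,0,-0.1082],
    [0,0,-0.1082],
  ],
)

```text
t: 2.38
position: [0.4204, 0.2492, 0.3195]
tool_rot: [[-0.996, -0.084, 0.0], [-0.084, 0.996, 0.0], [-0.0, 0.0, -1.0]]
force: [1.2, 0.6, -0.1]
finger_gap: 0.0599
grasp_force: 0.0
```

```bash
python3 -c "
from h import *
print(tool([.553,.135,.32]),tool([.553,.135,.236])); print(r.observe()['tool_rot'].round(3),r.observe()['joints'])
p=vision.capture('wrist');spots(p,['outer_handle'])"
```

```text
[-12.26 -12.49  -0.04] [-12.25 -12.49   8.36]
[[-0.996 -0.084  0.   ]
 [-0.084  0.996  0.   ]
 [-0.     0.    -1.   ]] [ 3.85331086e-01  1.88352037e-01 -7.79561527e-02  1.30415790e+00
  2.71874913e-05  3.01077983e-01]
outer_handle [([0.5496, 0.1363, 0.2476], 0.91)]
```

To row units: -12.4 cm / 100 = -0.124, -12.1 cm / 100 = -0.121.

>>> carry_out(
  hand=[6,6,6,6,6,6,6,6,6,6],
  xyz=[
    [-0.03,-0.03,0],
    [-0.06,-0.06,0],
    [-0.09,-0.09,0],
    [-0.121,-0.124,0],
    [-0.121,-0.124,0],
    [-0.121,-0.124,0.03],
    [-0.121,-0.124,0.06],
    [-0.121,-0.124,0.083],
    [-0.121,-0.124,0.083],
    [-0.121,-0.124,0.083],
  ],
  twist=[
    [0,0,0],
    [0,0,0],
    [0,0,0],
    [0,0,0],
    [0,0,0],
    [0,0,0],
    [0,0,0],
    [0,0,0],
    [0,0,0],
    [0,0,0],
  ],
)

```text
t: 3.32
position: [0.5495, 0.138, 0.236]
tool_rot: [[-0.996, -0.084, -0.002], [-0.084, 0.996, -0.0], [0.002, 0.0, -1.0]]
force: [0.5, 0.2, 1.3]
finger_gap: 0.0603
grasp_force: 0.0
```

>>> carry_out(
  hand=[0,0,0,0,0,0,0],
  xyz=[
    [0,0,0],
    [0,0,0],
    [0,0,0],
    [0,0,0],
    [0,0,0],
    [0,0,0],
    [0,0,0],
  ],
  twist=[
    [0,0,0],
    [0,0,0],
    [0,0,0],
    [0,0,0],
    [0,0,0],
    [0,0,0],
    [0,0,0],
  ],
)

```text
t: 3.9
position: [0.5523, 0.1362, 0.2378]
tool_rot: [[-0.997, -0.083, 0.004], [-0.083, 0.997, -0.003], [-0.004, -0.003, -1.0]]
force: [3.6, -8.4, 3.1]
finger_gap: 0.0104
grasp_force: 58.4
```

```bash
cat > arc.py <<'E'
from h import *
# circle about hinge H: rows in tool axes for door increments
def arc(H,angs):
    s=r.observe(); R=s['tool_rot']; P=s['position']
    for a in angs:
        c,sn=np.cos(a),np.sin(a); v=(P-H)*[1,1,0]
        Q=H*[1,1,0]+[c*v[0]-sn*v[1],sn*v[0]+c*v[1],P[2]]
        print(round(a,2),(100*R.T@(Q-P)).round(1).tolist())
E
python3 -c "
from arc import *
print(r.observe()['position'])
arc(np.array([.67,-.073,0]),np.arange(.1,1.41,.1))"
```

```text
[0.55226895 0.13616976 0.2378441 ]
0.1 [2.1, -1.1, -0.0]
0.2 [4.1, -2.4, -0.0]
0.3 [6.0, -3.9, -0.0]
0.4 [7.7, -5.6, -0.0]
0.5 [9.2, -7.5, -0.0]
0.6 [10.6, -9.5, -0.0]
0.7 [11.7, -11.6, -0.0]
0.8 [12.6, -13.8, -0.0]
0.9 [13.3, -16.1, -0.0]
1.0 [13.8, -18.4, -0.0]
1.1 [14.0, -20.8, 0.0]
1.2 [14.0, -23.2, 0.0]
1.3 [13.7, -25.6, 0.0]
1.4 [13.2, -28.0, 0.0]
```

To row units: -16.1 cm / 100 = -0.161, -13.8 cm / 100 = -0.138, -0.9 rad / 3.1416 = -0.2865.

>>> carry_out(
  hand=[0,0,0,0,0,0,0,0,0,0],
  xyz=[
    [0.01,-0.005,0],
    [0.021,-0.011,0],
    [0.041,-0.024,0],
    [0.06,-0.039,0],
    [0.077,-0.056,0],
    [0.092,-0.075,0],
    [0.106,-0.095,0],
    [0.117,-0.116,0],
    [0.126,-0.138,0],
    [0.133,-0.161,0],
  ],
  twist=[
    [0,0,-0.0159],
    [0,0,-0.0318],
    [0,0,-0.0637],
    [0,0,-0.0955],
    [0,0,-0.1273],
    [0,0,-0.1592],
    [0,0,-0.191],
    [0,0,-0.2228],
    [0,0,-0.2546],
    [0,0,-0.2865],
  ],
)

```text
t: 4.73
position: [0.4322, -0.0346, 0.2378]
tool_rot: [[-0.549, -0.836, 0.004], [-0.836, 0.549, 0.0], [-0.002, -0.003, -1.0]]
force: [9.6, 0.7, -1.0]
finger_gap: 0.0104
grasp_force: 59.9
```

```bash
python3 -c "
from arc import *
s=r.observe();print(s['force'],s['joints'].round(2))
arc(np.array([.67,-.073,0]),np.arange(.1,0.71,.1))"
```

```text
[ 9.62431808  0.71138892 -1.00502469] [-0.25  0.11 -0.38  1.07  0.   -1.24]
0.1 [2.1, -1.1, -0.0]
0.2 [4.2, -2.4, -0.0]
0.3 [6.1, -3.9, -0.0]
0.4 [7.8, -5.6, 0.0]
0.5 [9.3, -7.4, 0.0]
0.6 [10.7, -9.4, 0.0]
0.7 [11.8, -11.5, 0.0]
```

To row units: 10 cm / 100 = 0.1, 9.3 cm / 100 = 0.093, -0.55 rad / 3.1416 = -0.1751.

>>> carry_out(
  hand=[0,0,0,0,0,0,0,0,0,0],
  xyz=[
    [0.021,-0.011,0],
    [0.042,-0.024,0],
    [0.06,-0.039,0],
    [0.078,-0.056,0],
    [0.093,-0.074,0],
    [0.1,-0.084,0],
    [0.1,-0.084,0],
    [0.1,-0.084,0],
    [0.1,-0.084,0],
    [0.1,-0.084,0],
  ],
  twist=[
    [0,0,-0.0318],
    [0,0,-0.0637],
    [0,0,-0.0955],
    [0,0,-0.1273],
    [0,0,-0.1592],
    [0,0,-0.1751],
    [0,0,-0.1751],
    [0,0,-0.1751],
    [0,0,-0.1751],
    [0,0,-0.1751],
  ],
)

```text
t: 5.57
position: [0.4481, -0.164, 0.2379]
tool_rot: [[-0.036, -0.999, 0.005], [-0.999, 0.036, -0.0], [0.0, -0.005, -1.0]]
force: [5.9, 3.2, 3.1]
finger_gap: 0.0106
grasp_force: 60.8
```

>>> carry_out(
  hand=[4,5,5,5,5,5,5,5,5],
  xyz=[
    [0,0,0],
    [0,0,0],
    [0,0,0],
    [0,0,0],
    [0,0,-0.03],
    [0,0,-0.06],
    [0,0,-0.1],
    [0,0,-0.13],
    [0,0,-0.13],
  ],
  twist=[
    [0,0,0],
    [0,0,0],
    [0,0,0],
    [0,0,0],
    [0,0,0],
    [0,0,0],
    [0,0,0],
    [0,0,0],
    [0,0,0],
  ],
)

```text
t: 6.32
position: [0.4476, -0.1647, 0.372]
tool_rot: [[-0.037, -0.999, 0.007], [-0.999, 0.037, -0.004], [0.004, -0.007, -1.0]]
force: [0.5, -0.7, -0.4]
finger_gap: 0.0497
grasp_force: 0.0
```

```bash
python3 - <<'E'
from h import *
s=r.observe();print(s['joints'].round(2))
for c in ['scene','top','wrist']:
    p=vision.capture(c); print(c); cv2.imwrite(f'pics/{c}1.png',p['image'][:,:,::-1])
    spots(p,['outer_handle','outer_hinge','gate_hinge','knob','nose','keeper_lip','bolt','petri'])
E
```

```text
[-0.51  0.15  0.01  1.42 -0.   -2.04]
scene
outer_handle [([0.444, -0.1612, 0.2501], 0.9)]
outer_hinge [([0.6706, -0.0731, 0.1517], 0.74), ([0.6392, 0.0901, 0.1958], 0.59)]
gate_hinge [([0.6634, -0.0602, 0.1491], 0.71)]
knob [([0.636, 0.0913, 0.2485], 0.52)]
nose []
keeper_lip [([0.6379, 0.1601, 0.1894], 0.95), ([0.4627, 0.0725, 0.0026], 0.24)]
bolt [([0.639, 0.0894, 0.1938], 0.56)]
petri [([0.4648, 0.0733, 0.0034], 0.47)]
top
outer_handle [([0.4487, -0.1624, 0.2455], 0.95)]
outer_hinge [([0.6668, -0.0712, 0.1496], 0.6), ([0.6361, 0.0886, 0.2543], 0.22)]
gate_hinge [([0.6656, -0.0617, 0.1465], 0.69)]
knob [([0.6358, 0.0857, 0.253], 0.65)]
nose [([0.4982, -0.5028, 0.0015], 0.54), ([0.6436, 0.1666, 0.1765], 0.48)]
keeper_lip [([0.6389, 0.1567, 0.186], 0.72)]
bolt [([0.6381, 0.0909, 0.1932], 0.73)]
petri [([0.4617, 0.0713, -0.0023], 0.75)]
wrist
outer_handle [([0.445, -0.164, 0.2504], 0.8)]
outer_hinge []
gate_hinge []
knob [([0.6348, 0.0899, 0.2565], 0.71)]
nose []
keeper_lip []
bolt [([0.6375, 0.0921, 0.2524], 0.54), ([0.6402, 0.0879, 0.1915], 0.52)]
petri []
```

Knob is at about (0.636, 0.089, 0.253), 58 mm above the rod, which agrees across the three cameras. The door is at about 1.5 rad.

To row units: -26 cm / 100 = -0.26, -23.4 cm / 100 = -0.234, 1.2 rad / 3.1416 = 0.382.

>>> carry_out(
  hand=[4,4,4,4,4,4,4,4,4,4],
  xyz=[
    [-0.026,-0.018,0],
    [-0.052,-0.036,0],
    [-0.078,-0.054,0],
    [-0.104,-0.072,0],
    [-0.13,-0.09,0],
    [-0.156,-0.108,0],
    [-0.182,-0.126,0],
    [-0.208,-0.144,0],
    [-0.234,-0.162,0],
    [-0.26,-0.178,0],
  ],
  twist=[
    [0,0,0.0382],
    [0,0,0.0764],
    [0,0,0.1146],
    [0,0,0.1528],
    [0,0,0.191],
    [0,0,0.2292],
    [0,0,0.2674],
    [0,0,0.3056],
    [0,0,0.3438],
    [0,0,0.382],
  ],
)

```text
t: 8.5
position: [0.6342, 0.091, 0.3661]
tool_rot: [[-0.947, -0.322, -0.0], [-0.322, 0.947, -0.0], [0.0, -0.0, -1.0]]
force: [-0.0, -0.4, 0.1]
finger_gap: 0.04
grasp_force: 0.0
```

To row units: 4 cm / 100 = 0.04, 3 cm / 100 = 0.03, 0.33 rad / 3.1416 = 0.105.

>>> carry_out(
  hand=[4,4,4,4,4],
  xyz=[
    [0,0,0.01],
    [0,0,0.02],
    [0,0,0.03],
    [0,0,0.04],
    [0,0,0.04],
  ],
  twist=[
    [0,0,0.035],
    [0,0,0.07],
    [0,0,0.105],
    [0,0,0.105],
    [0,0,0.105],
  ],
)

```text
t: 8.92
position: [0.6327, 0.0897, 0.3242]
tool_rot: [[-1.0, -0.004, -0.003], [-0.004, 1.0, -0.0], [0.003, -0.0, -1.0]]
force: [-1.7, 0.1, -0.3]
finger_gap: 0.04
grasp_force: 0.0
```

```bash
python3 - <<'E'
from h import *
s=r.observe();print(s['joints'].round(2),s['position'],s['tool_rot'].round(3).tolist())
p=vision.capture('wrist'); cv2.imwrite(f'pics/wrist2.png',p['image'][:,:,::-1])
spots(p,['knob','bolt','keeper_lip','nose','gate_hinge','outer_handle'])
p=vision.capture('scene'); spots(p,['knob','bolt'])
print(tool([.636,.089,.242]))
E
```

```text
[0.03 0.5  0.39 1.46 0.   0.02] [0.63270793 0.08967268 0.32416709] [[-1.0, -0.004, -0.003], [-0.004, 1.0, -0.0], [0.003, -0.0, -1.0]]
knob [([0.6378, 0.0908, 0.2535], 0.83)]
bolt [([0.6393, 0.0872, 0.1924], 0.88)]
keeper_lip [([0.6396, 0.1592, 0.19], 0.74)]
nose [([0.64, 0.1741, 0.1759], 0.66)]
gate_hinge [([0.6624, -0.0602, 0.1486], 0.83)]
outer_handle [([0.6612, -0.0593, 0.1484], 0.22)]
knob [([0.6381, 0.0907, 0.2468], 0.49)]
bolt [([0.6414, 0.0887, 0.1978], 0.42)]
[-0.25 -0.06  8.46]
```

View pics/wrist2.png

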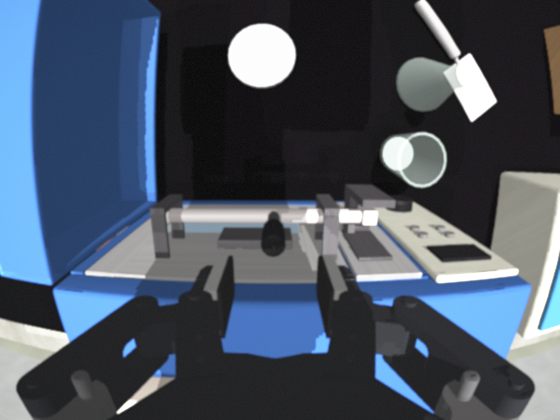

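The wrist view shows the knob at (272,232), between the fingers. The straps are at (165,230) and (325,220), and the nose is behind the keeper at (370,215). Descending and gripping.

To row units: 8.1 cm / 100 = 0.081, 6 cm / 100 = 0.06.

>>> carry_out(
  hand=[4,4,4,4,4,4],
  xyz=[
    [-0.004,0,0.02],
    [-0.004,0,0.04],
    [-0.004,0,0.06],
    [-0.004,0,0.081],
    [-0.004,0,0.081],
    [-0.004,0,0.081],
  ],
  twist=[
    [0,0,0],
    [0,0,0],
    [0,0,0],
    [0,0,0],
    [0,0,0],
    [0,0,0],
  ],
)

```text
t: 9.92
position: [0.6368, 0.0895, 0.2449]
tool_rot: [[-1.0, -0.004, -0.002], [-0.004, 1.0, -0.0], [0.002, -0.0, -1.0]]
force: [0.2, -0.8, 0.4]
finger_gap: 0.04
grasp_force: 0.0
```

>>> carry_out(
  hand=[0,0,0,0,0,0,0],
  xyz=[
    [0,0,0],
    [0,0,0],
    [0,0,0],
    [0,0,0],
    [0,0,0],
    [0,0,0],
    [0,0,0],
  ],
  twist=[
    [0,0,0],
    [0,0,0],
    [0,0,0],
    [0,0,0],
    [0,0,0],
    [0,0,0],
    [0,0,0],
  ],
)

```text
t: 10.5
position: [0.6383, 0.0896, 0.2471]
tool_rot: [[-1.0, -0.004, 0.003], [-0.004, 1.0, 0.0], [-0.003, 0.0, -1.0]]
force: [-0.3, -0.3, 6.2]
finger_gap: 0.0145
grasp_force: 58.4
```

To row units: -1.5 cm / 100 = -0.015, -1 cm / 100 = -0.01.

>>> carry_out(
  hand=[0,0,0,0,0],
  xyz=[
    [0,0,-0.005],
    [0,0,-0.01],
    [0,0,-0.015],
    [0,0,-0.015],
    [0,0,-0.015],
  ],
  twist=[
    [0,0,0],
    [0,0,0],
    [0,0,0],
    [0,0,0],
    [0,0,0],
  ],
)

```text
t: 10.92
position: [0.6378, 0.0895, 0.2607]
tool_rot: [[-1.0, -0.004, 0.001], [-0.004, 1.0, -0.0], [-0.001, -0.0, -1.0]]
force: [2.5, -0.8, -0.8]
finger_gap: 0.014
grasp_force: 58.4
```

```bash
python3 - <<'E'
from h import *
for c in ['wrist','scene','top']:
    p=vision.capture(c); spots(p,['nose','bolt','keeper_lip'])
s=r.observe();print(s['position'],s['force'])
E
```

```text
nose [([0.6391, 0.1715, 0.1938], 0.94), ([0.6622, -0.0604, 0.1473], 0.53)]
bolt [([0.6379, 0.0916, 0.2085], 0.82)]
keeper_lip []
nose [([0.6362, 0.1738, 0.1934], 0.56)]
bolt [([0.6404, 0.0864, 0.206], 0.41)]
keeper_lip [([0.634, 0.1583, 0.191], 0.86)]
nose []
bolt []
keeper_lip []
[0.63739499 0.08956376 0.26025217] [ 3.56835163 -0.51523259 -2.20307976]
```

The bolt is lifted about 14 mm, with the nose at 0.1935 above the lip. Drawing it right now.

To row units: -3.7 cm / 100 = -0.037, -3 cm / 100 = -0.03.

>>> carry_out(
  hand=[0,0,0,0,0,0,0,0],
  xyz=[
    [0,-0.006,0],
    [0,-0.012,0],
    [0,-0.018,0],
    [0,-0.024,0],
    [0,-0.03,0],
    [0,-0.037,0],
    [0,-0.037,0],
    [0,-0.037,0],
  ],
  twist=[
    [0,0,0],
    [0,0,0],
    [0,0,0],
    [0,0,0],
    [0,0,0],
    [0,0,0],
    [0,0,0],
    [0,0,0],
  ],
)

```text
t: 12.18
position: [0.6377, 0.0517, 0.2604]
tool_rot: [[-1.0, -0.003, 0.0], [-0.003, 1.0, -0.001], [-0.0, -0.001, -1.0]]
force: [3.7, -0.4, -1.2]
finger_gap: 0.0145
grasp_force: 58.5
```

```bash
python3 - <<'E'
from h import *
for c in ['wrist','scene']:
    p=vision.capture(c); spots(p,['nose','bolt','knob'])
s=r.observe();print(s['position'],s['force'],s['grasp_force'])
from arc import arc
arc(np.array([.665,-.062,0]),[.05,.1,.15,.2,.25,.3,.35])
E
```

```text
nose [([0.6398, 0.1336, 0.1923], 0.56)]
bolt [([0.6399, 0.0523, 0.2063], 0.76)]
knob [([0.6343, 0.0529, 0.2656], 0.67)]
nose []
bolt [([0.6399, 0.0523, 0.2077], 0.38)]
knob [([0.6346, 0.0558, 0.2604], 0.63)]
[0.63755436 0.05275881 0.26029938] [ 2.0118489  -0.02464957 -1.22797953] 58.53135287761688
0.05 [0.6, -0.1, 0.0]
0.1 [1.1, -0.3, 0.0]
0.15 [1.7, -0.5, 0.0]
0.2 [2.2, -0.8, 0.0]
0.25 [2.8, -1.0, 0.0]
0.3 [3.3, -1.3, 0.0]
0.35 [3.8, -1.6, 0.0]
```

Drawn about 37 mm without slip. Pulling the gate along its arc to 0.37 rad, turning with it.

To row units: 4 cm / 100 = 0.04, 3.8 cm / 100 = 0.038, -0.37 rad / 3.1416 = -0.1178.

>>> carry_out(
  hand=[0,0,0,0,0,0,0,0,0,0],
  xyz=[
    [0.006,-0.001,0],
    [0.011,-0.003,0],
    [0.017,-0.005,0],
    [0.022,-0.008,0],
    [0.028,-0.01,0],
    [0.033,-0.013,0],
    [0.038,-0.016,0],
    [0.04,-0.017,0],
    [0.04,-0.017,0],
    [0.04,-0.017,0],
  ],
  twist=[
    [0,0,-0.0159],
    [0,0,-0.0318],
    [0,0,-0.0477],
    [0,0,-0.0637],
    [0,0,-0.0796],
    [0,0,-0.0955],
    [0,0,-0.1114],
    [0,0,-0.1178],
    [0,0,-0.1178],
    [0,0,-0.1178],
  ],
)

```text
t: 13.42
position: [0.5979, 0.0359, 0.2605]
tool_rot: [[-0.931, -0.364, 0.001], [-0.364, 0.931, 0.001], [-0.001, 0.0, -1.0]]
force: [4.3, 2.8, -0.7]
finger_gap: 0.0142
grasp_force: 58.6
```

>>> carry_out(
  hand=[0,0,0,0,0,0],
  xyz=[
    [0,0,0],
    [0,0,0],
    [0,0,0],
    [0,0,0],
    [0,0,0],
    [0,0,0],
  ],
  twist=[
    [0,0,0],
    [0,0,0],
    [0,0,0],
    [0,0,0],
    [0,0,0],
    [0,0,0],
  ],
)

```text
t: 13.92
position: [0.5977, 0.0356, 0.2602]
tool_rot: [[-0.931, -0.365, -0.0], [-0.365, 0.931, 0.0], [0.0, 0.0, -1.0]]
force: [4.4, 3.0, -1.7]
finger_gap: 0.0143
grasp_force: 58.6
```

```bash
python3 - <<'E'
from h import *
for c in ['wrist','scene','top']:
    p=vision.capture(c); spots(p,['nose','bolt','knob','gate_hinge','outer_handle'])
    if c=='wrist': cv2.imwrite('pics/wrist3.png',p['image'][:,:,::-1])
s=r.observe();print(s['position'],s['force'],s['grasp_force'],s['qvel'].round(3))
E
```

```text
nose [([0.566, 0.1118, 0.1938], 0.68)]
bolt [([0.6653, -0.076, 0.1531], 0.33)]
knob [([0.5961, 0.0371, 0.2658], 0.64)]
gate_hinge [([0.6624, -0.0592, 0.1468], 0.78)]
outer_handle []
nose [([0.565, 0.1147, 0.19], 0.46)]
bolt [([0.6005, 0.0392, 0.2082], 0.62)]
knob [([0.5976, 0.0396, 0.2636], 0.57)]
gate_hinge [([0.6638, -0.0607, 0.1496], 0.92), ([0.491, 0.3042, -0.0006], 0.53)]
outer_handle [([0.4489, -0.1594, 0.2463], 0.76)]
nose []
bolt []
knob [([0.4845, 0.2988, -0.001], 0.2)]
gate_hinge [([0.6656, -0.0582, 0.1475], 0.74)]
outer_handle [([0.4492, -0.1636, 0.246], 0.84)]
[0.59767471 0.03562446 0.26021712] [ 3.66531741  3.02668434 -2.07028416] 58.5652756690979 [ 0.002 -0.001  0.     0.    -0.    -0.001]
```

View pics/wrist3.png

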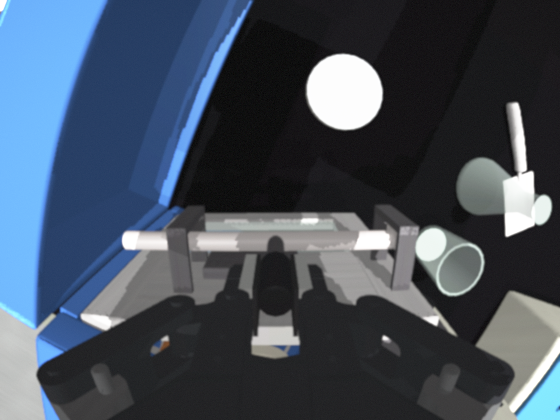

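The wrist view shows the gate ajar, with the knob gripped at (272,285) and the nose drawn clear of the keeper. From the hinge and knob positions, the gate is at about 0.37 rad and the slide at about 35 mm. The door is at about 1.5 rad and everything is still.

```bash
python3 -c "
from bench import r
print(r.sign_off())"
```

```text
the job is handed in; nothing more can be done
None
```

I handed the job in at about 14 s, with the gripper holding the bolt's knob and the gate still at about 0.37 rad; the bolt is drawn about 35 mm, the outer door is at about 1.5 rad, and I saw no bystander moved. The hand-in gave no verdict back.

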